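File the tall slide box into a packed row

ROBOT

A 6-joint arm with a two-finger parallel gripper is mounted at the origin on the work surface. World frame = base frame: x ahead of the robot, y to its left, z up, the work surface at z = 0. Lengths are in mm, angles in rad, forces in N, time in s.
With the tool pointing down it reaches from about 400 to 925 mm from the base axis. Payload 12.5 kg.
Tool frame: the origin (TCP) lies midway between the tips of the shut fingers; the grasp point (between the pads) lies 19 mm behind it (env.grip_depth is the distance from the TCP to the grasp point, in mm); z points along the fingers, y is the line along which they close (so a half turn about z gives the same grasp; the last joint's range is limited). The gripper opens to 95 mm and grips with 3 to 60 N. Pads are 20 mm wide; open, the fingers measure 119 mm over their backs; the gripper's body (75 mm by 180 mm) begins 59 mm behind the grasp point.
Start: joints at [1.199, 0.491, 1.559, -0, 1.092, -0.106], TCP at [164.158, 603.075, 214.661] pointing down, gripper open.
Joint ranges: [-3.1, 3.1], [-0.84, 2.19], [0.05, 2.79], [-1.13, 4.28], [0.06, 2.93], [-2.69, 2.69]. Speed limits (rad/s): [2.22, 2.22, 2.79, 3.14, 3.14, 3.14].

INTERFACE

Orientations are given as [roll, pitch, yaw] about the fixed x, y, z axes, in that order (R = Rz(yaw) Ry(pitch) Rx(roll)).
In Python, from cell import monitor, viewer, order, env gives the robot as it stands.
- The arm moves only by the tool move_arm, never from a script. Its argument "moves" is one flat list of numbers, 4 for each row, row after row: the shift along the tool's x, y, z normalised to -1 to 1, where 1 is 0.15 m, then the turn about the tool's z normalised to -1 to 1, where 1 is pi/2 rad. A call has 1 to 10 rows; each row shifts and turns the commanded pose from where the row before left it, along the tool's axes as they then stand; what a row does not reach is not made up. A row lasts 1/8 s, in which the tool goes at most 62.5 mm and 10.7 degrees, less where a joint would pass 70% of its speed; a pose out of reach is approached as far as the arm can. A call with a number of a shift or a turn outside -1 to 1 is refused whole. A call with a gripper value outside its range is refused whole. "claw" is the finger opening in mm, from 0 to 95.1, set as the call begins (left out, the last holds). The fingers move at their own pace and stop on an object; the grip force is fixed at half the most. Time passes only in rows, so rows that do not move let the fingers close. It gives the time, the measured TCP pose, the force, the opening and the grip force at its end, in the units of the state.
- monitor.state(): the state, without advancing time (a new reading comes with each control period).
- viewer.read_camera(name): name is "scene" or "top" or "wrist"; returns the picture (400x640x3 uint8, red, green, blue); there is no depth.
- viewer.camera_info(name): a dict with "K" (3x3 intrinsics, pixels), "camera_from_world" (4x4, takes a point from world to camera coordinates). Camera axes: x right, y down, z forward; pixel columns grow to the right and rows downward; lengths in mm; the calibration is good to about 2 mm. A picture is of the moment at which its call begins: read the wrist's pose just before it. camera_info takes no time and is no camera call; for the wrist camera it gives the pose at the moment of the call.
- order.job_done(): hands the job in; it is judged then, once.
The state is a dict: "t": time; "joints": joint angles; "qvel": joint speeds; "tau": joint torques, N m; "eef_pos": TCP position; "tcp_rot": TCP orientation; "ft_force": force on the tool from outside, world axes, zero at the start; "moment": the same for the moment, N m; "opening": opening from 0.0 (shut) to 1.0 (fully open); "grip_force": force on a finger pad.
Only numpy, scipy, OpenCV 4.12 (cv2) and the standard library are available. Lean on these libraries where they do the work, as an engineer would, in place of code of your own. Each camera call takes 0.05 s, during which the arm holds its last target. There are 200 camera calls.

TASK

File the tall microscope-slide box into the gap in the row of slide boxes in the blue rack: the gap is too narrow, so ease the neighbours apart with it, without toppling them, and lower it gently until it stands upright with its foot fully down on the rack's floor between them. The boxes hold glass slides, so never force, slam or drop them; leave everything else on the table where it is.

Things in the scene. Friction and masses are not known exactly. Their poses are not given: they have to be found in the camera images.
- rack: Slide-box rack of blue sheet steel, fixed, open on top. Origin: centre of its underside, on the table; x to its back, y along the row (left seen from the robot), z up. Clear inside: 167.6 mm in y, 92 mm in x, centred; inner floor at z = 6 mm. End plates up to z = 81 mm, back fence to 53, front lip to 15. Plastic slides easily on it (friction 0.2 to 0.3).
- tall_box_mid (a point): The tall slide box to be filed, grey plastic: 83 mm deep (x), 33 mm thick (y), 135 mm tall (z), about 0.32 kg, long edges (along x) rounded to 4 mm. The point is its centre, 67.5 mm above its foot. Starts upright on the table, left of the rack, its spine with a blank label to -x. The only box of this height.
- spare_box_mid (a point): A short slide box (83 mm x 33 mm x 98 mm tall) that stands on the table beside the tall one and stays there. The point is its centre.
- box_a_mid (a point): Short slide box A, loose in the rack, far left (+y) of the row: 83 mm deep (x), 33 thick (y), 98 tall (z), about 0.24 kg, long edges rounded to 4 mm. The point is its centre, 49 mm above its foot.
- box_b_mid (a point): Short slide box B, loose in the rack, left of the gap: 83 mm deep (x), 33 thick (y), 98 tall (z), about 0.24 kg, long edges rounded to 4 mm. The point is its centre, 49 mm above its foot. A and B have at most 2 mm of play together towards the left end plate.
- box_c_mid (a point): Short slide box C, loose in the rack, right of the gap: 83 mm deep (x), 33 thick (y), 98 tall (z), about 0.24 kg, long edges rounded to 4 mm. The point is its centre, 49 mm above its foot. The gap B-C is 17 to 24 mm; most of the free room is right of C (2.6 mm in all is left once the tall box is in). Pushed at its top, C leans; it rights itself as the tall box comes down.
- box_d_mid (a point): Short slide box D, loose in the rack, far right (-y) of the row: 83 mm deep (x), 33 thick (y), 98 tall (z), about 0.24 kg, long edges rounded to 4 mm. The point is its centre, 49 mm above its foot.
- eyepiece: A black eyepiece standing on the table, 35 mm across, 50 mm tall; not part of the job. Origin at its underside.
- objective: A steel objective lens standing on the table, 33 mm across, 41 mm tall; not part of the job. Origin at its underside.
- condenser: A dark round condenser, 60 mm across, 30 mm tall, with a short lever; not part of the job. Origin at its underside.
- screwdriver: A screwdriver lying on the table, 160 mm long; not part of the job. Origin at its underside.
- fluid: A small amber bottle, 42 mm across, 75 mm tall; not part of the job. Origin at its underside.
- lens_brush: A lens brush lying on the table, 140 mm long; not part of the job. Origin at its underside.

How it is judged (in metres and radians):
On the way, in this order (a step that is already met when the one before it is completed fails the run):
1. the tall box is lifted clear of the table (height (world z) of tall_box_mid above 0.1 m), for 0.1 s.
2. its foot is in the row, between B and C, below the tops of the neighbours (z of tall_box_mid in the frame of rack below 0.15 m and horizontal distance between tall_box_mid and box_b_mid below 0.06 m and horizontal distance between tall_box_mid and box_c_mid below 0.06 m), for 0.1 s.
At the end, for the whole second after the job is handed in: The tall box stands in the rack between boxes B and C: its foot within 2 mm of the rack's floor, upright within 0.06 rad, within 8 mm of the rack's centre line front to back, next to B and C (centres less than 45 mm away), at rest; A, B, C and D stand on the rack's floor, upright within 0.08 rad (z of tall_box_mid in the frame of rack below 0.0755 m and x of tall_box_mid in the frame of rack between -0.008 and 0.008 m and angle between tall_box_mid's own z axis and vertical below 0.06 rad and horizontal distance between tall_box_mid and box_b_mid below 0.045 m and horizontal distance between tall_box_mid and box_c_mid below 0.045 m and horizontal distance between box_b_mid and box_c_mid between 0.063 and 0.08 m and linear speed of tall_box below 0.01 m/s and angle between each of box_a_mid, box_b_mid, box_c_mid, box_d_mid's own z axis and vertical below 0.08 rad and z of each of box_a_mid, box_b_mid, box_c_mid, box_d_mid in the frame of rack below 0.058 m); the robot touches nothing.
It fails at once if a neighbour toppled: leaned more than 0.35 rad (angle between any of box_a_mid, box_b_mid, box_c_mid, box_d_mid's own z axis and vertical above 0.35 rad).
It fails at once if a neighbour lifted out of its place by more than 25 mm (z of any of box_a_mid, box_b_mid, box_c_mid, box_d_mid in the frame of rack above 0.08 m).
It fails at once if the tall box forced against a neighbour with more than 30 N (contact force between tall_box and box_a above 30 N or contact force between tall_box and box_b above 30 N or contact force between tall_box and box_c above 30 N or contact force between tall_box and box_d above 30 N).
It fails at once if the tall box pressed on the rack with more than 40 N, or dropped or slammed into it: faster than 0.15 m/s with its foot below the tops of the neighbours (contact force between tall_box and rack above 40 N or (z of tall_box_mid in the frame of rack below 0.16 m and horizontal distance between tall_box_mid and rack below 0.09 m and linear speed of tall_box above 0.15 m/s)).
It fails at once if something else on the table moved by more than 30 mm (distance of any of spare_box_mid, eyepiece, objective, condenser, screwdriver, fluid, lens_brush from where it was at the start of the episode above 0.03 m).
It also fails if it takes over 72 s, if anything falls off the work surface, if the arm or the gripper's body presses on something with over 40 N, if the wrist force passes 120 N, or if a joint passes its speed limit or range.

## Working session

There is one attempt and no reset: what is moved stays moved. The work goes in short steps, Python scripts to look and compute and a tool call to move; the robot and the scene stay as the last step left them, time stands still between calls to the robot, and variables do not carry over. Pictures are saved under pics/ and viewed, at most 10 in all, crops included, and the job is handed in when it is done.

Besides the shell and the picture viewer there is one more tool, called by a JSON object that holds its "fn" and its "kwargs", one argument or row to a line. move_arm: Moves the arm, as the interface text tells. Scaled input: -1 to 1 covers 0.15 m each way for a shift and pi/2 rad each way for a turn. Its arguments: {"type":"object","properties":{"moves":{"type":"array"},"claw":{"type":"number"}},"required":["moves"]}

```bash
mkdir -p pics; ls; python3 - <<'E'
from cell import monitor, viewer, order, env
import cv2,numpy as np
for n in ["scene","top"]:
    im=viewer.read_camera(n); cv2.imwrite(f"pics/{n}0.png",im[:,:,::-1])
    c=viewer.camera_info(n); print(n,np.round(c["K"],1).tolist(),np.round(c["camera_from_world"],3).tolist())
s=monitor.state(); print(s)
E
```

```text
pics
scene [[374.4, 0.0, 322.5], [0.0, 374.4, 194.9], [0.0, 0.0, 1.0]] [[0.232, 0.972, -0.018, -96.546], [0.495, -0.134, -0.858, -216.343], [-0.837, 0.191, -0.513, 1449.472], [0.0, 0.0, 0.0, 1.0]]
top [[497.9, 0.0, 322.0], [0.0, 497.9, 195.9], [0.0, 0.0, 1.0]] [[0.012, -1.0, -0.004, -23.877], [-0.982, -0.011, -0.188, 580.733], [0.188, 0.006, -0.982, 1271.187], [0.0, 0.0, 0.0, 1.0]]
{'t': 0.1, 'joints': array([ 1.19938426e+00,  4.91480542e-01,  1.55939410e+00, -1.58626970e-05,
        1.09169596e+00, -1.05580732e-01]), 'qvel': array([-0.00053296, -0.00056768, -0.00030913, -0.00065315,  0.0021063 ,
        0.00086523]), 'tau': array([ 2.34129715e-03, -6.13626695e+01, -2.58608401e+01,  6.93726470e-02,
        4.69639746e-02, -7.62128366e-05]), 'eef_pos': array([164.08557942, 602.85111251, 214.12989934]), 'tcp_rot': array([-3.14061867e+00, -8.90693736e-05,  2.87576859e+00]), 'ft_force': array([-0.52768368,  0.10847123, -1.58263165]), 'moment': array([ 0.01797949,  0.04751977, -0.00439198]), 'grip_force': 0.0, 'opening': 1.0020695316957355}
```

View pics/top0.png

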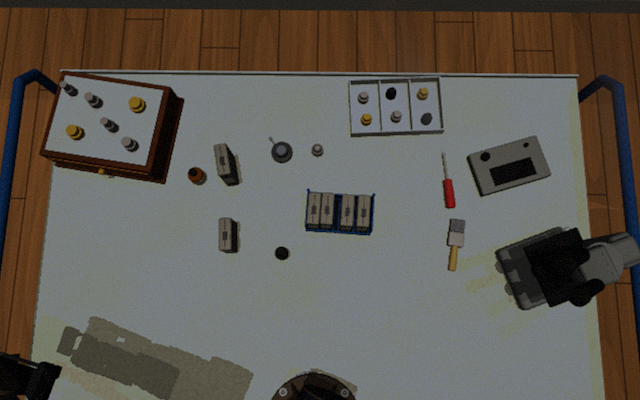

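View pics/scene0.png

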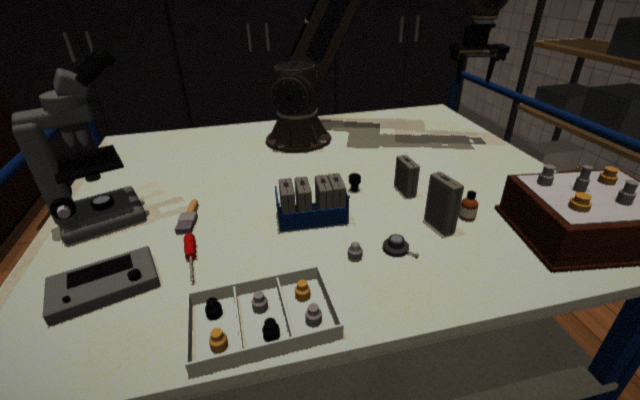

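Tall box is around (225,163) in the top view, the spare box at (229,235), and the rack at (340,212). I'll zoom in for corners.

```bash
python3 - <<'E'
import cv2
im=cv2.imread("pics/top0.png")
a=cv2.resize(im[135:265,200:250],None,fx=4.5,fy=4.5,interpolation=cv2.INTER_CUBIC)
b=cv2.resize(im[180:245,295:385],None,fx=6,fy=6,interpolation=cv2.INTER_CUBIC)
h=600;import numpy as np
o=np.zeros((590,790,3),np.uint8);o[:585,:225]=a;o[:390,240:780]=b
o=np.clip(o*1.5,0,255).astype(np.uint8)
cv2.imwrite("pics/crop0.png",o)
E
```

```text
(no output)
```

View pics/crop0.png

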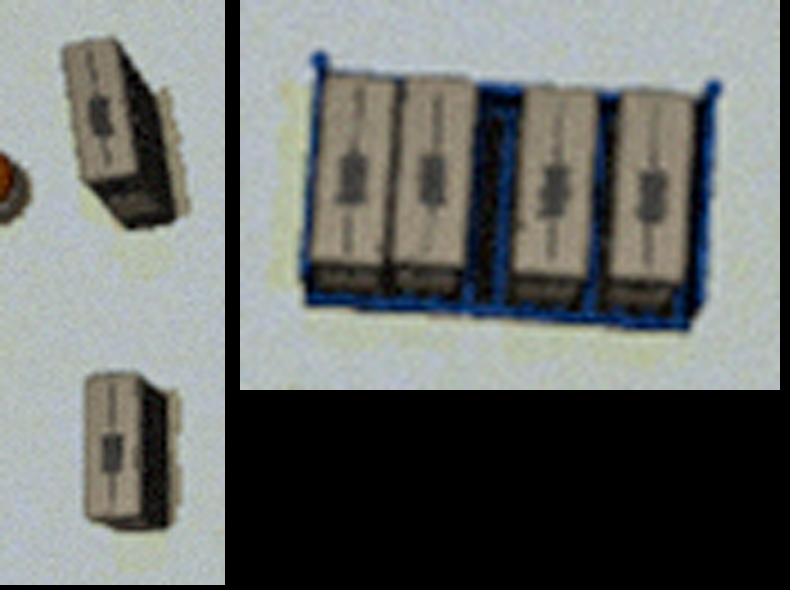

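The crop shows beige tops on all the boxes. The tall one is turned about 10°, and the gap lies between box 2 and box 3. I'll fit rectangles to the tops on their planes.

```bash
cat > h.py <<'E'
import cv2,numpy as np
from cell import monitor,viewer
def plane(c,uv,z):
    K=np.array(c["K"]);T=np.array(c["camera_from_world"]);R,t=T[:3,:3],T[:3,3]
    o=-R.T@t; d=(R.T@np.linalg.inv(K)@np.c_[uv,np.ones(len(uv))].T).T
    return (o+d*((z-o[2])/d[:,2])[:,None])[:,:2]
def tops(im,c,roi,z,thr=(95,12),S=6,amin=150):
    x0,y0,x1,y1=roi
    p=cv2.resize(im[y0:y1,x0:x1],None,fx=S,fy=S,interpolation=cv2.INTER_CUBIC)
    p=cv2.GaussianBlur(p,(0,0),S*.5).astype(int)
    m=((p[...,0]>thr[0])&(p[...,0]-p[...,2]>thr[1])).astype(np.uint8)
    m=cv2.morphologyEx(m,cv2.MORPH_CLOSE,np.ones((S*3,S*3)))
    m=cv2.morphologyEx(m,cv2.MORPH_OPEN,np.ones((S*3,S*3)))
    out=[]
    for k in cv2.findContours(m,cv2.RETR_EXTERNAL,cv2.CHAIN_APPROX_NONE)[0]:
        if cv2.contourArea(k)<amin*S*S: continue
        uv=(k[:,0]+.5)/S-.5+[x0,y0]
        w=plane(c,uv,z).astype(np.float32)
        (cx,cy),(a,b),th=cv2.minAreaRect(w)
        if a<b: a,b,th=b,a,th+90
        th=(th+90)%180-90   # long axis angle vs world x
        out.append(np.round([cx,cy,a,b,th],1))
    return sorted(out,key=lambda r:-r[1]),m
E
python3 - <<'E'
from h import *
im=cv2.imread("pics/top0.png")[:,:,::-1]; c=viewer.camera_info("top")
print(im[213,316],im[160,218],im[260,250],im[228,224])
for roi,z in [((208,135,245,195),135),((208,205,245,260),98),((295,180,385,245),104)]:
    r,m=tops(im,c,roi,z)
    for q in r: print(z,q)
# rack corners: bottom front outer
p=np.array([[295+(306-240)/6,180+303/6],[295+(688-240)/6,180+328/6]]); print(plane(c,p,8))
p=np.array([[295+(320-240)/6,180+60/6],[295+(714-240)/6,180+88/6]]); print(plane(c,p,81))
E
```

```text
[85 78 70] [93 89 75] [116 124 123] [68 65 56]
[[ 493.65357947   25.62975457]
 [ 484.27117865 -147.68614673]]
[[ 591.44412692   18.69341504]
 [ 580.93263047 -153.0058538 ]]
```

```bash
python3 - <<'E'
from h import *
c=viewer.camera_info("top")
im=np.mean([viewer.read_camera("top") for _ in range(6)],0).astype(np.uint8)
o=[]
for roi,z in [((208,135,245,195),135),((208,205,245,260),98),((300,186,382,240),104)]:
    r,m=tops(im,c,roi,z,(75,7),amin=80)
    for q in r: print(z,q)
    o.append(cv2.copyMakeBorder(m*255,0,400-m.shape[0],0,20,0,value=90))
cv2.imwrite("pics/mask.png",cv2.resize(np.hstack(o),(780,300)))
print(monitor.state()["t"])
E
```

```text
135 [658.3 240.4  79.2  33.   11.4]
98 [470.5 229.1  82.7  29.1   2.7]
104 [531.6  31.9  86.8  14.2  -3.4]
104 [540.4 -13.7  81.   62.8  -3.3]
104 [536.5 -83.   79.4  28.5  -3.8]
104 [ 535.  -123.9   79.2   28.3   -3.5]
0.4
```

{"fn": "move_arm", "kwargs": {
  "moves": [-0.38,-0.147,-0.03,0,-0.38,-0.147,-0.03,0,-0.38,-0.147,-0.03,0,-0.38,-0.147,-0.03,0,-0.38,-0.147,-0.03,0,-0.38,-0.147,-0.03,0,-0.38,-0.147,-0.03,0,-0.38,-0.147,-0.03,0,-0.38,-0.147,-0.03,0,-0.38,-0.147,-0.03,0],
  "claw": 95
}}

```text
t: 1.65
eef_pos: [657.7, 239.2, 259.9]
tcp_rot: [3.141, 0.0, 2.876]
ft_force: [0.2, 1.4, -0.0]
opening: 0.997
grip_force: 0.0
```

{"fn": "move_arm", "kwargs": {
  "moves": [0,0,0,-0.0985,0,0,0,-0.0985,0,0,0,-0.0985,0,0,0,0,0,0,0,0]
}}

```text
t: 2.28
eef_pos: [656.2, 240.7, 259.6]
tcp_rot: [3.142, -0.0, -2.946]
ft_force: [0.0, 0.6, -0.3]
opening: 1.001
grip_force: 0.0
```

```bash
cat >> h.py <<'E'
def rel(target,yaw=None):
    s=monitor.state(); p=s["eef_pos"]; y=s["tcp_rot"][2]; d=np.array(target)-p
    c,sn=np.cos(y),np.sin(y)
    t=np.array([c*d[0]+sn*d[1], sn*d[0]-c*d[1], -d[2]])/150
    print("t",round(s["t"],2),"pos",p.round(1),"rot",np.round(np.degrees(s["tcp_rot"]),2),"F",s["ft_force"].round(1),"shift units",t.round(4))
    if yaw is not None: print("turn units",round(-((yaw-np.degrees(y)+90)%180-90)/90,4))
E
python3 - <<'E'
from h import *
rel([658.3,240.4,107],11.4)
c=viewer.camera_info("wrist"); im=viewer.read_camera("wrist"); cv2.imwrite("pics/w1.png",im[:,:,::-1])
T=np.array(c["camera_from_world"]); print((-T[:3,:3].T@T[:3,3]).round(1))
E
```

```text
t 2.27 pos [656.2 240.7 259.6] rot [ 180.     -0.   -168.82] F [ 0.   0.6 -0.3] shift units [-0.0136 -0.0044  1.0174]
turn units -0.0024
[591.1 226.4 429.8]
```

View pics/w1.png

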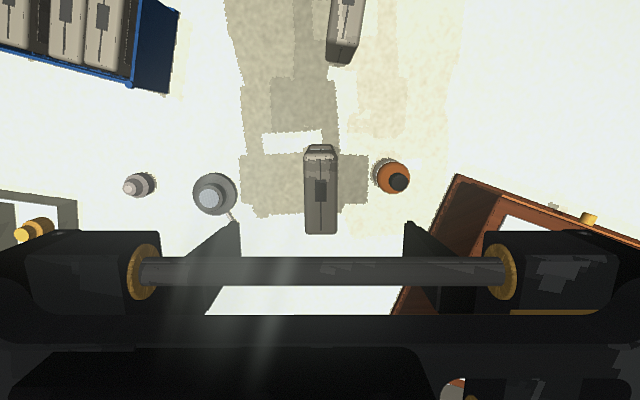

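```bash
python3 - <<'E'
from h import *
c=viewer.camera_info("wrist")
print(plane(c,np.array([[304.,235],[337,235],[303.5,160],[337.5,160],[304,150],[336,150]]),135).round(1))
E
```

```text
[[701.9 230.3]
 [695.5 262.9]
 [627.8 216.2]
 [621.5 247.8]
 [618.4 214.9]
 [612.6 244.5]]
```

The tall box sits centred between the fingers (columns 304–337), yawed about 11°. Lowering and gripping.

{"fn": "move_arm", "kwargs": {
  "moves": [-0.0115,-0.011,0.2,0,0,0,0.25,0,0,0,0.25,0,0,0,0.2,0,0,0,0.11,0,0,0,0,0]
}}

```text
t: 3.08
eef_pos: [658.0, 239.3, 107.4]
tcp_rot: [3.142, -0.001, -2.944]
ft_force: [0.6, 0.2, -0.8]
opening: 0.998
grip_force: 0.0
```

{"fn": "move_arm", "kwargs": {
  "moves": [0,0,0,0,0,0,0,0,0,0,0,0,0,0,0,0,0,0,0,0,0,0,0,0,0,0,0,0,0,0,0,0],
  "claw": 20
}}

```text
t: 4.08
eef_pos: [658.3, 239.3, 108.1]
tcp_rot: [3.142, 0.0, -2.943]
ft_force: [0.3, -0.5, -0.0]
opening: 0.345
grip_force: 30.0
```

{"fn": "move_arm", "kwargs": {
  "moves": [0,0,-0.05,0,0,0,-0.15,0,0,0,-0.25,0,0,0,-0.25,0,0,0,-0.2,0,0,0,-0.1,0,0,0,0,0.082,0,0,0,0.082,0,0,0,0]
}}

```text
t: 5.2
eef_pos: [658.0, 239.2, 257.4]
tcp_rot: [-3.141, -0.001, 3.083]
ft_force: [0.1, 0.1, -2.9]
opening: 0.345
grip_force: 30.0
```

{"fn": "move_arm", "kwargs": {
  "moves": [0,-0.15,0,0,0,-0.3,0,0,0,-0.3,0,0,0,-0.3,0,0,0,-0.3,0,0,0,-0.3,0,0,0,-0.23,0,0,0,-0.1,0,0,0,0,0,0,0,0,0,0]
}}

```text
t: 6.45
eef_pos: [640.6, -56.3, 258.1]
tcp_rot: [3.141, -0.0, 3.083]
ft_force: [0.9, 0.2, -2.6]
opening: 0.344
grip_force: 30.0
```

```bash
python3 - <<'E'
from h import *
c=viewer.camera_info("wrist"); np.save("cw2.npy",c["camera_from_world"]); np.save("kw.npy",c["K"])
im=viewer.read_camera("wrist"); cv2.imwrite("pics/w2.png",im[:,:,::-1])
rel([540,-57,258],-3.4)
E
```

```text
t 6.5 pos [640.7 -56.1 258.1] rot [179.98  -0.   176.69] F [ 0.7  0.8 -2.2] shift units [ 0.6696 -0.0449  0.0008]
turn units 0.001
```

View pics/w2.png

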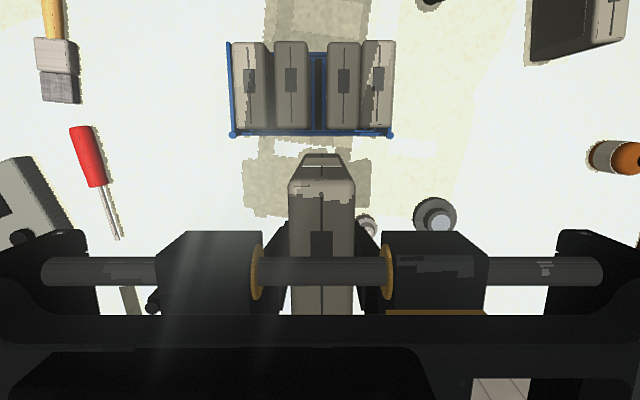

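The view shows the rack tops D, C, B and A at columns about 250, 291, 344 and 378, rows 42–130. The gap is at about 317.

```bash
python3 - <<'E'
import cv2
im=cv2.imread("pics/w2.png")
cv2.imwrite("pics/c2.png",cv2.resize(im[36:142,222:402],None,fx=4.4,fy=4.4,interpolation=cv2.INTER_NEAREST))
E
```

```text
(no output)
```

View pics/c2.png

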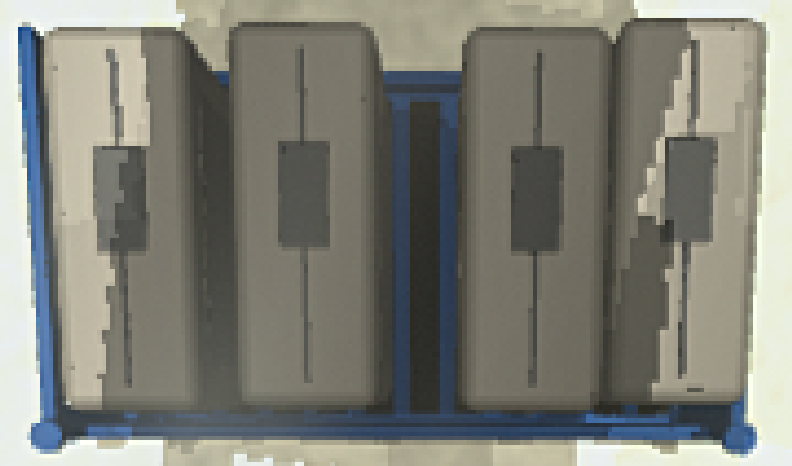

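```bash
python3 - <<'E'
from h import *
c={"K":np.load("kw.npy"),"camera_from_world":np.load("cw2.npy")}
f=lambda p,z:plane(c,(np.array(p,float)+.5)/4.4-.5+[222,36],z).round(1)
print("labels D C B A\n",f([[118,197],[303,193],[537,198],[691,193]],104))
print("C line, B line",f([[302,45],[309,382],[540,52],[532,385]],104))
print("posts",f([[46,437],[740,437]],81), f([[28,30]],81))
print("C right/left edge mid, B left",f([[380,200],[232,200],[462,200],[612,200]],102))
print("held box top: near", plane(c,np.array([[288.,190],[355,190],[289,310],[352,310]]),285).round(1))
E
```

```text
labels D C B A
 [[ 529.3 -123.4]
 [ 530.9  -82. ]
 [ 535.1  -29.8]
 [ 536.     4.7]]
C line, B line [[500.6 -79.7]
 [572.  -84. ]
 [505.  -27.9]
 [575.7 -32.6]]
posts [[ 581.2 -152.7]
 [ 591.4   20.2]] [[ 488.4 -145.2]]
C right/left edge mid, B left [[533.2 -65. ]
 [531.2 -98.3]
 [534.2 -46.5]
 [536.2 -12.8]]
held box top: near [[604.1 -71.6]
 [606.  -40. ]
 [667.9 -76.4]
 [669.8 -43.6]]
```

{"fn": "move_arm", "kwargs": {
  "moves": [0.1,0,0,0,0.2,-0.02,0,0,0.2,-0.02,0,0,0.126,-0.0117,0,0,0.05,0,0.1,0,0,0,0.1,0,0,0,0.05,0,0,0,0,0,0,0,0,0]
}}

```text
t: 7.62
eef_pos: [539.4, -58.9, 220.8]
tcp_rot: [3.142, 0.0, 3.082]
ft_force: [0.0, 0.2, -2.5]
opening: 0.348
grip_force: 30.0
```

```bash
python3 - <<'E'
from h import *
rel([539,-58,212],-3.4)
im=viewer.read_camera("wrist"); a=cv2.resize(im[100:260,200:440],None,fx=3.2,fy=3.2)
cv2.imwrite("pics/w3.png",a[:,:,::-1])
E
```

```text
t 7.62 pos [539.4 -58.9 220.8] rot [1.8000e+02 2.0000e-02 1.7661e+02] F [ 0.   0.2 -2.5] shift units [0.0029 0.0058 0.0586]
turn units 0.0001
```

View pics/w3.png

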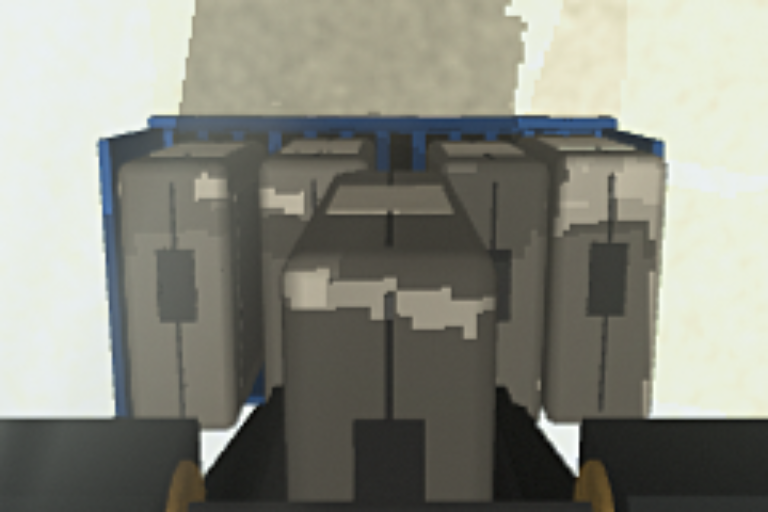

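The held box's foot straddles the gap between B and C, with its front foot edge at crop (335–450, 172). Descending gently.

{"fn": "move_arm", "kwargs": {
  "moves": [0,0,0.02,0,0,0,0.02,0,0,0,0.007,0,0,0,0.007,0,0,0,0,0]
}}

```text
t: 8.3
eef_pos: [539.0, -58.9, 212.5]
tcp_rot: [3.141, -0.0, 3.082]
ft_force: [0.0, 0.0, -1.9]
opening: 0.343
grip_force: 30.0
```

{"fn": "move_arm", "kwargs": {
  "moves": [0,0,0.007,0,0,0,0,0]
}}

```text
t: 8.55
eef_pos: [539.2, -58.9, 212.0]
tcp_rot: [-3.142, 0.001, 3.082]
ft_force: [-0.3, 0.3, 4.4]
opening: 0.348
grip_force: 30.0
```

{"fn": "move_arm", "kwargs": {
  "moves": [0,0,0.005,0,0,0,0,0]
}}

```text
t: 8.8
eef_pos: [539.5, -58.9, 211.9]
tcp_rot: [-3.142, 0.002, 3.082]
ft_force: [-1.8, 1.4, 10.9]
opening: 0.344
grip_force: 30.0
```

{"fn": "move_arm", "kwargs": {
  "moves": [0,-0.007,0,0,0,-0.007,0,0,0,0,0,0]
}}

```text
t: 9.18
eef_pos: [539.6, -61.0, 211.9]
tcp_rot: [3.142, 0.003, 3.082]
ft_force: [-0.4, 1.3, 10.3]
opening: 0.345
grip_force: 30.0
```

{"fn": "move_arm", "kwargs": {
  "moves": [0,-0.007,0,0,0,-0.007,0,0,0,0,0,0]
}}

```text
t: 9.55
eef_pos: [539.6, -63.1, 212.0]
tcp_rot: [-3.142, 0.003, 3.082]
ft_force: [-0.1, 1.0, 10.2]
opening: 0.341
grip_force: 30.0
```

```bash
python3 - <<'E'
from h import *
im=viewer.read_camera("wrist"); a=cv2.resize(im[100:260,200:440],None,fx=3.2,fy=3.2)
cv2.imwrite("pics/w4.png",a[:,:,::-1])
s=viewer.read_camera("scene"); cv2.imwrite("pics/s4.png",s[:,:,::-1])
b=cv2.resize(s[160:240,260:360],None,fx=3.2,fy=3.2)
o=np.zeros((512+256,768,3),np.uint8);o[:512]=a;o[512:,:320]=b
cv2.imwrite("pics/m4.png",cv2.resize(o,(600,600))[:,:,::-1])
E
```

```text
(no output)
```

View pics/m4.png

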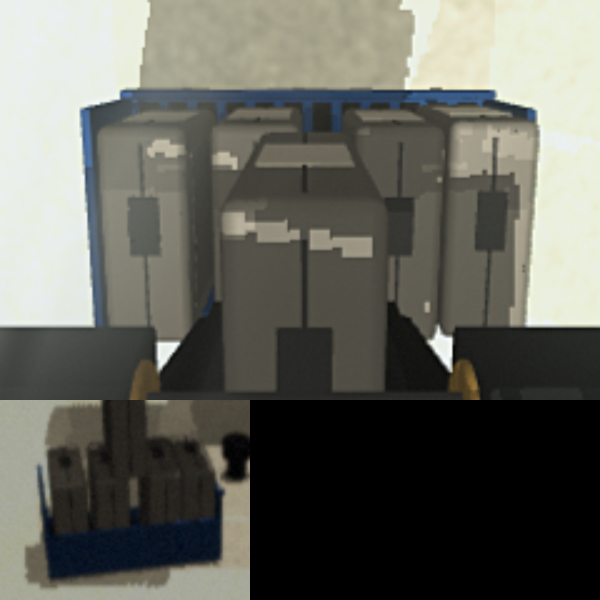

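{"fn": "move_arm", "kwargs": {
  "moves": [0,0.007,0,0,0,0.007,0,0]
}}

```text
t: 9.9
eef_pos: [539.6, -61.3, 212.0]
tcp_rot: [-3.141, 0.003, 3.083]
ft_force: [-1.0, -0.4, 10.6]
opening: 0.342
grip_force: 30.0
```

{"fn": "move_arm", "kwargs": {
  "moves": [0,0.007,0,0,0,0.007,0,0]
}}

```text
t: 10.15
eef_pos: [539.8, -59.3, 212.0]
tcp_rot: [-3.141, 0.003, 3.083]
ft_force: [0.4, -0.2, 10.3]
opening: 0.348
grip_force: 30.0
```

{"fn": "move_arm", "kwargs": {
  "moves": [0,0.007,0,0,0,0.007,0,0]
}}

```text
t: 10.4
eef_pos: [539.9, -57.2, 212.0]
tcp_rot: [-3.141, 0.003, 3.082]
ft_force: [-0.9, -0.9, 10.9]
opening: 0.346
grip_force: 30.0
```

{"fn": "move_arm", "kwargs": {
  "moves": [0,0.007,0,0,0,0,0,0]
}}

```text
t: 10.65
eef_pos: [540.0, -56.0, 212.1]
tcp_rot: [-3.141, 0.003, 3.082]
ft_force: [-0.6, -0.3, 10.7]
opening: 0.349
grip_force: 30.0
```

{"fn": "move_arm", "kwargs": {
  "moves": [0,0.007,0,0,0,0,0,0]
}}

```text
t: 10.9
eef_pos: [540.1, -54.9, 212.1]
tcp_rot: [-3.141, 0.003, 3.082]
ft_force: [-0.9, 0.0, 10.1]
opening: 0.347
grip_force: 30.0
```

{"fn": "move_arm", "kwargs": {
  "moves": [0,0.007,0,0,0,0,0,0]
}}

```text
t: 11.15
eef_pos: [540.1, -53.9, 212.0]
tcp_rot: [-3.141, 0.003, 3.082]
ft_force: [-0.0, 0.9, 10.6]
opening: 0.344
grip_force: 30.0
```

{"fn": "move_arm", "kwargs": {
  "moves": [0,-0.0075,0,0,0,-0.0075,0,0,0,0,0.005,0,0,0,0,0]
}}

```text
t: 11.65
eef_pos: [540.3, -56.4, 211.9]
tcp_rot: [-3.14, 0.004, 3.083]
ft_force: [-0.5, -1.9, 14.7]
opening: 0.347
grip_force: 30.0
```

{"fn": "move_arm", "kwargs": {
  "moves": [0,0,0.004,0,0,0,0,0]
}}

```text
t: 11.9
eef_pos: [540.5, -56.4, 211.8]
tcp_rot: [-3.14, 0.005, 3.083]
ft_force: [-1.6, 0.1, 20.4]
opening: 0.347
grip_force: 30.0
```

Pressing straight down doesn't wedge in: the foot sits flat on B and C (z ≈ 212) and box-on-box friction is low. A small lean would put the foot's right edge into the gap. My plan is to set the box down right of the rack, regrip it front-to-back so it can pivot about x, tilt it a little against the table, then ease C over with it.

{"fn": "move_arm", "kwargs": {
  "moves": [0,0,-0.03,0,0,0,-0.06,0,0,0,-0.15,0,0,-0.15,-0.03,0,0,-0.3,0,0,0,-0.3,0,0,0,-0.2,0,0,0,-0.1,0,0,0,0,0.2,0,0,0,0.25,0]
}}

```text
t: 13.15
eef_pos: [530.1, -212.9, 182.1]
tcp_rot: [-3.141, 0.001, 3.082]
ft_force: [0.7, 0.3, -3.4]
opening: 0.347
grip_force: 30.0
```

{"fn": "move_arm", "kwargs": {
  "moves": [0,0,0.25,0,0,0,0.15,0,0,0,0,0]
}}

```text
t: 13.52
eef_pos: [529.3, -212.2, 121.1]
tcp_rot: [3.14, -0.003, 3.083]
ft_force: [0.2, -0.7, -2.2]
opening: 0.347
grip_force: 30.0
```

```bash
python3 - <<'E'
from h import *
rel([540,-216,108.5],-3.4)
c=viewer.camera_info("top")
print(plane(c,np.array([[282.,253],[317,150],[456,230],[448,200]]),20).round(0))
E
```

```text
t 13.53 pos [ 529.3 -212.2  121.1] rot [ 1.7991e+02 -1.7000e-01  1.7663e+02] F [ 0.2 -0.7 -2.2] shift units [-0.0726 -0.0208  0.0838]
turn units 0.0004
[[ 431.   88.]
 [ 718.   -1.]
 [ 498. -379.]
 [ 580. -361.]]
```

{"fn": "move_arm", "kwargs": {
  "moves": [0,0,0.03,0,0,0,0.03,0,0,0,0.014,0,0,0,0.007,0,0,0,0,0]
}}

```text
t: 14.15
eef_pos: [529.8, -213.2, 110.3]
tcp_rot: [3.142, 0.0, 3.082]
ft_force: [0.1, -0.1, -2.8]
opening: 0.343
grip_force: 30.0
```

{"fn": "move_arm", "kwargs": {
  "moves": [0,0,0.004,0,0,0,0,0]
}}

```text
t: 14.4
eef_pos: [529.8, -213.1, 109.6]
tcp_rot: [3.142, 0.0, 3.082]
ft_force: [0.5, 0.1, -2.4]
opening: 0.343
grip_force: 30.0
```

{"fn": "move_arm", "kwargs": {
  "moves": [0,0,0.007,0,0,0,0.004,0,0,0,0,0]
}}

```text
t: 14.78
eef_pos: [529.8, -213.1, 108.1]
tcp_rot: [3.142, 0.0, 3.082]
ft_force: [0.3, 0.1, 0.4]
opening: 0.342
grip_force: 30.0
```

{"fn": "move_arm", "kwargs": {
  "moves": [0,0,0.003,0,0,0,0,0]
}}

```text
t: 15.02
eef_pos: [529.9, -213.2, 108.0]
tcp_rot: [-3.141, 0.0, 3.082]
ft_force: [-2.5, 1.1, 5.9]
opening: 0.348
grip_force: 30.0
```

{"fn": "move_arm", "kwargs": {
  "moves": [0,0,0,0,0,0,0,0,0,0,0,0,0,0,0,0,0,0,-0.1,0,0,0,-0.2,0,0,0,0,0],
  "claw": 95
}}

```text
t: 15.9
eef_pos: [530.8, -213.6, 155.2]
tcp_rot: [-3.14, 0.004, 3.082]
ft_force: [-0.5, -0.0, -0.1]
opening: 0.985
grip_force: 0.0
```

```bash
python3 - <<'E'
from h import *
rel([529.9,-213.2,110],86.6); print(monitor.state()["joints"].round(3))
E
```

```text
t 15.9 pos [ 530.8 -213.6  155.2] rot [-179.9     0.23  176.61] F [-0.5 -0.  -0.1] shift units [0.0061 0.0023 0.3013]
turn units -0.9999
[-0.498  0.482  1.76   0.     0.895 -2.01 ]
```

{"fn": "move_arm", "kwargs": {
  "moves": [0,0,0,0.1111,0,0,0,0.1111,0,0,0,0.1111,0,0,0,0.1111,0,0,0,0.1111,0,0,0,0.1111,0,0,0,0.1111,0,0,0,0.1111,0,0,0,0.1111,0,0,0,0]
}}

```text
t: 17.15
eef_pos: [529.7, -213.0, 152.3]
tcp_rot: [-3.141, -0.0, 1.513]
ft_force: [-0.7, -0.4, -0.2]
opening: 1.001
grip_force: 0.0
```

```bash
python3 - <<'E'
from h import *
rel([529.9,-213.2,110],86.6)
c=viewer.camera_info("wrist"); im=viewer.read_camera("wrist"); np.save("cw5.npy",c["camera_from_world"]); cv2.imwrite("pics/w5.png",im[:,:,::-1])
E
```

```text
t 17.15 pos [ 529.7 -213.   152.3] rot [-1.7998e+02 -1.0000e-02  8.6680e+01] F [-0.7 -0.4 -0.2] shift units [-0.0009  0.0015  0.2823]
turn units 0.0009
```

View pics/w5.png

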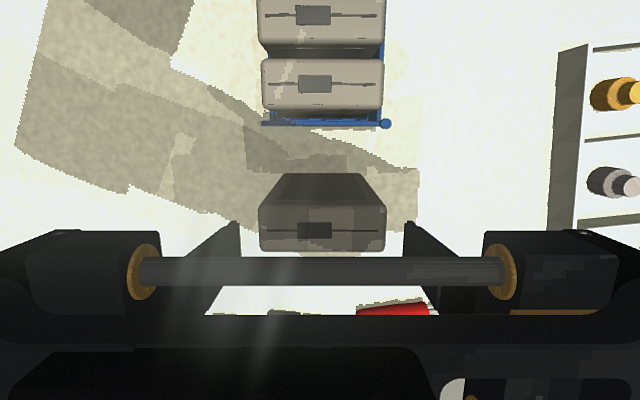

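The box (columns 258–386) is centred between the fingers (240–404). Lowering and gripping front to back.

{"fn": "move_arm", "kwargs": {
  "moves": [0,0.0015,0.1,0,0,0,0.1,0,0,0,0.07,0,0,0,0.015,0,0,0,0,0]
}}

```text
t: 17.82
eef_pos: [530.1, -213.2, 109.7]
tcp_rot: [-3.141, -0.0, 1.512]
ft_force: [0.8, -0.3, -0.4]
opening: 0.996
grip_force: 0.0
```

{"fn": "move_arm", "kwargs": {
  "moves": [0,0,0,0,0,0,0,0,0,0,0,0,0,0,0,0],
  "claw": 70
}}

```text
t: 18.32
eef_pos: [530.2, -213.2, 110.1]
tcp_rot: [3.141, 0.0, 1.512]
ft_force: [-0.7, -0.5, 3.9]
opening: 0.869
grip_force: 30.0
```

{"fn": "move_arm", "kwargs": {
  "moves": [0,0,0.007,0,-0.015,0,0,0,-0.015,0,0,0,0,0,0,0]
}}

```text
t: 18.82
eef_pos: [529.9, -217.6, 109.9]
tcp_rot: [3.141, 0.0, 1.512]
ft_force: [-2.8, 2.4, 14.7]
opening: 0.872
grip_force: 30.0
```

{"fn": "move_arm", "kwargs": {
  "moves": [-0.02,0,0,0,-0.02,0,0,0,-0.02,0,-0.003,0,0,0,0,0]
}}

```text
t: 19.32
eef_pos: [529.4, -226.7, 109.6]
tcp_rot: [3.141, -0.0, 1.511]
ft_force: [-1.2, 2.2, 8.3]
opening: 0.875
grip_force: 30.0
```

```bash
python3 - <<'E'
from h import *
s=viewer.read_camera("wrist"); cv2.imwrite("pics/w6.png",s[:,:,::-1])
a=cv2.imread("pics/w5.png")
o=np.vstack([a[100:260,200:440],s[100:260,200:440,::-1]])
cv2.imwrite("pics/m6.png",cv2.resize(o,None,fx=1.8,fy=1.8))
E
```

```text
(no output)
```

View pics/m6.png

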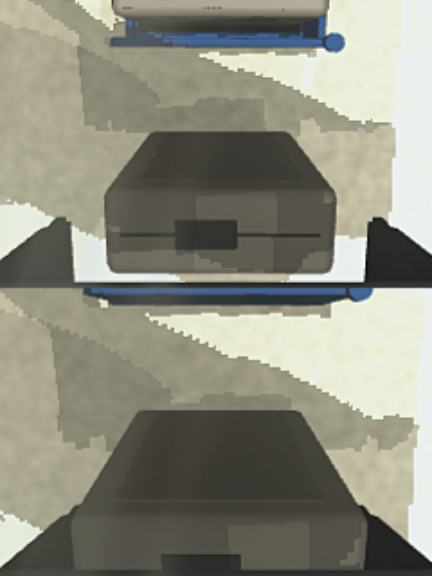

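```bash
cat > tilt.py <<'E'
from h import *
c=viewer.camera_info("wrist"); im=cv2.cvtColor(viewer.read_camera("wrist"),cv2.COLOR_RGB2GRAY).astype(float)
p=im[140:260,290:350].mean(1); g=np.abs(np.diff(cv2.GaussianBlur(p[:,None],(0,0),1)[:,0])); 
pk=[(140+i,round(g[i],1)) for i in range(1,len(g)-1) if g[i]>g[i-1] and g[i]>=g[i+1] and g[i]>2]; print(pk)
s=monitor.state(); P=s["eef_pos"]; foot=P[2]-110
def off(row,z):
    q=plane(c,np.array([[320.,row]]),z)[0]-P[:2]; y=s["tcp_rot"][2]; return q@[np.cos(y),np.sin(y)]
for r,_ in pk: print(r, "as foot edge: offset",round(off(r+.5,foot+2),1)," as top edge",round(off(r+.5,foot+133),1))
E
python3 tilt.py
```

```text
[(141, np.float64(2.5)), (158, np.float64(3.8)), (167, np.float64(27.3)), (216, np.float64(3.7)), (225, np.float64(3.1)), (247, np.float64(10.6)), (256, np.float64(4.0))]
141 as foot edge: offset 48.2  as top edge 55.9
158 as foot edge: offset 33.2  as top edge 47.9
167 as foot edge: offset 25.1  as top edge 43.6
216 as foot edge: offset -21.0  as top edge 19.2
225 as foot edge: offset -29.9  as top edge 14.5
247 as foot edge: offset -52.1  as top edge 2.8
256 as foot edge: offset -61.4  as top edge -2.2
```

{"fn": "move_arm", "kwargs": {
  "moves": [-0.02,0,0.002,0,-0.02,0,0,0,-0.02,0,0,0,0,0,0,0]
}}

```text
t: 19.92
eef_pos: [528.8, -235.7, 109.0]
tcp_rot: [3.141, -0.0, 1.512]
ft_force: [-0.3, 1.3, 4.5]
opening: 0.872
grip_force: 30.0
```

```bash
python3 tilt.py
```

```text
[(157, np.float64(28.0)), (215, np.float64(3.3)), (226, np.float64(2.9)), (247, np.float64(10.3)), (255, np.float64(4.6))]
157 as foot edge: offset 34.1  as top edge 48.4
215 as foot edge: offset -20.0  as top edge 19.7
226 as foot edge: offset -30.9  as top edge 14.0
247 as foot edge: offset -52.1  as top edge 2.8
255 as foot edge: offset -60.4  as top edge -1.6
```

{"fn": "move_arm", "kwargs": {
  "moves": [0,0,-0.05,0,0,0,-0.15,0,0,0,-0.2,0,0,0,-0.2,0,0,0,-0.17,0,0,0,-0.08,0,0,0,0,0]
}}

```text
t: 20.85
eef_pos: [528.7, -235.6, 236.5]
tcp_rot: [3.141, 0.0, 1.512]
ft_force: [0.7, -0.4, -3.5]
opening: 0.867
grip_force: 30.0
```

```bash
python3 - <<'E'
from h import *
rel([539.3,-64,225],86.6)
E
python3 tilt.py
```

```text
t 20.85 pos [ 528.7 -235.6  236.5] rot [1.7997e+02 1.0000e-02 8.6620e+01] F [ 0.7 -0.4 -3.5] shift units [1.1463 0.003  0.0767]
turn units 0.0002
[(142, np.float64(3.1)), (146, np.float64(4.2)), (149, np.float64(13.2)), (153, np.float64(3.6)), (158, np.float64(36.1)), (215, np.float64(3.1)), (226, np.float64(2.7)), (247, np.float64(10.5)), (255, np.float64(4.5))]
142 as foot edge: offset 47.2  as top edge 55.2
146 as foot edge: offset 43.7  as top edge 53.4
149 as foot edge: offset 41.0  as top edge 52.0
153 as foot edge: offset 37.5  as top edge 50.1
158 as foot edge: offset 33.0  as top edge 47.7
215 as foot edge: offset -20.4  as top edge 19.4
226 as foot edge: offset -31.3  as top edge 13.6
247 as foot edge: offset -52.6  as top edge 2.3
255 as foot edge: offset -60.9  as top edge -2.1
```

Tilt is kept at about 0.13 rad. Moving over the gap.

{"fn": "move_arm", "kwargs": {
  "moves": [0.1,0,0,0,0.2,0,0,0,0.25,0.001,0,0,0.25,0.001,0,0,0.2,0.001,0,0,0.1,0,0.02,0,0.045,0,0.03,0,0,0,0.03,0,0,0,0,0]
}}

```text
t: 22.02
eef_pos: [539.1, -64.9, 223.8]
tcp_rot: [-3.141, -0.0, 1.511]
ft_force: [-0.0, -0.2, -3.6]
opening: 0.867
grip_force: 30.0
```

```bash
python3 - <<'E'
from h import *
rel([539.3,-64,215],86.6)
c=viewer.camera_info("wrist");np.save("cw7.npy",c["camera_from_world"])
s=viewer.read_camera("wrist"); cv2.imwrite("pics/w7.png",s[:,:,::-1])
cv2.imwrite("pics/c7.png",cv2.resize(s[60:260,200:440,::-1],None,fx=2.5,fy=2.5))
E
python3 tilt.py | grep -v top.edge
```

```text
t 22.02 pos [539.1 -64.9 223.8] rot [-1.7995e+02 -1.0000e-02  8.6570e+01] F [-0.  -0.2 -3.6] shift units [0.0058 0.0008 0.0584]
turn units -0.0003
[(143, np.float64(15.0)), (149, np.float64(5.7)), (155, np.float64(7.4)), (159, np.float64(2.1)), (215, np.float64(3.3)), (226, np.float64(2.7)), (247, np.float64(10.5)), (255, np.float64(4.4))]
```

View pics/c7.png

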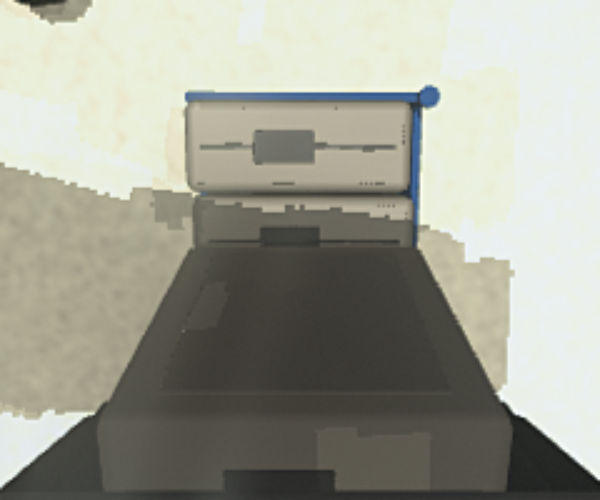

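The foot's left edge is over the middle of B's top (crop row ~247) and aligned front to back (columns 187–420 against B's 195–413). That was my last picture, so from here I use forces and numbers only. Lowering the right foot edge into the gap.

{"fn": "move_arm", "kwargs": {
  "moves": [0,0,0.025,0,0,0,0.02,0,0,0,0.01,0,0,0,0,0]
}}

```text
t: 22.62
eef_pos: [539.3, -64.2, 216.0]
tcp_rot: [-3.141, -0.0, 1.512]
ft_force: [-0.2, -1.0, -2.3]
opening: 0.874
grip_force: 30.0
```

{"fn": "move_arm", "kwargs": {
  "moves": [0,0,0.007,0,0,0,0,0]
}}

```text
t: 22.88
eef_pos: [539.3, -64.2, 215.1]
tcp_rot: [3.142, -0.0, 1.512]
ft_force: [-0.4, 0.4, -2.9]
opening: 0.874
grip_force: 30.0
```

{"fn": "move_arm", "kwargs": {
  "moves": [0,0,0.007,0,0,0,0,0]
}}

```text
t: 23.12
eef_pos: [539.3, -64.2, 214.0]
tcp_rot: [-3.142, -0.0, 1.512]
ft_force: [0.1, -0.2, -2.5]
opening: 0.866
grip_force: 30.0
```

{"fn": "move_arm", "kwargs": {
  "moves": [0,0,0.005,0,0,0,0,0]
}}

```text
t: 23.38
eef_pos: [539.3, -64.2, 213.2]
tcp_rot: [-3.142, -0.0, 1.512]
ft_force: [0.4, 0.6, -1.7]
opening: 0.874
grip_force: 30.0
```

{"fn": "move_arm", "kwargs": {
  "moves": [0,0,0.005,0,0,0,0,0]
}}

```text
t: 23.62
eef_pos: [539.3, -64.2, 212.5]
tcp_rot: [-3.142, -0.0, 1.512]
ft_force: [-0.7, 0.1, -2.8]
opening: 0.871
grip_force: 30.0
```

{"fn": "move_arm", "kwargs": {
  "moves": [-0.007,0,0.001,0,-0.007,0,0.001,0,-0.007,0,0.001,0]
}}

```text
t: 24.0
eef_pos: [539.2, -67.4, 212.1]
tcp_rot: [3.141, -0.0, 1.512]
ft_force: [0.6, -0.3, -1.8]
opening: 0.874
grip_force: 30.0
```

{"fn": "move_arm", "kwargs": {
  "moves": [-0.007,0,0.001,0,-0.007,0,0.001,0,-0.007,0,0.001,0]
}}

```text
t: 24.38
eef_pos: [538.9, -70.6, 211.6]
tcp_rot: [-3.142, -0.0, 1.512]
ft_force: [0.4, 0.1, -2.6]
opening: 0.869
grip_force: 30.0
```

{"fn": "move_arm", "kwargs": {
  "moves": [-0.007,0,0.001,0,-0.007,0,0.001,0,-0.007,0,0.001,0,0,0,0,0]
}}

```text
t: 24.88
eef_pos: [538.7, -73.7, 211.1]
tcp_rot: [-3.142, -0.0, 1.512]
ft_force: [0.7, 1.6, -2.6]
opening: 0.871
grip_force: 30.0
```

{"fn": "move_arm", "kwargs": {
  "moves": [-0.007,0,0.001,0,-0.007,0,0.001,0,-0.007,0,0.001,0,0,0,0,0]
}}

```text
t: 25.38
eef_pos: [538.5, -76.9, 210.7]
tcp_rot: [-3.142, -0.0, 1.512]
ft_force: [-0.2, 0.7, -3.7]
opening: 0.873
grip_force: 30.0
```

{"fn": "move_arm", "kwargs": {
  "moves": [-0.007,0,0.001,0,-0.007,0,0.001,0,0,0,0,0]
}}

```text
t: 25.75
eef_pos: [538.4, -78.9, 210.4]
tcp_rot: [3.142, -0.0, 1.512]
ft_force: [0.3, 0.4, -2.1]
opening: 0.872
grip_force: 30.0
```

```bash
cat > prof.py <<'E'
from h import *
c=viewer.camera_info("wrist"); im=cv2.cvtColor(viewer.read_camera("wrist"),cv2.COLOR_RGB2GRAY).astype(float)
s=monitor.state();P=s["eef_pos"]
for cols in [(282,292),(340,355)]:
    p=im[90:262,cols[0]:cols[1]].mean(1); d=np.diff(cv2.GaussianBlur(p[:,None],(0,0),.7)[:,0])
    u=np.array([np.mean(cols)])
    print(cols,[(90+i,int(d[i]),"y104=%.1f foot=%.1f"%(plane(c,np.array([[u[0],90.5+i]]),104)[0,1],plane(c,np.array([[u[0],90.5+i]]),P[2]-105)[0,1])) for i in range(1,len(d)-1) if abs(d[i])>4 and abs(d[i])>=abs(d[i-1]) and abs(d[i])>abs(d[i+1]) and i<100])
print(P.round(1),s["t"])
E
python3 prof.py
```

```text
(282, 292) [(99, -32, 'y104=6.3 foot=6.2'), (101, 22, 'y104=4.7 foot=4.6'), (119, -17, 'y104=-10.1 foot=-10.2'), (122, 20, 'y104=-12.7 foot=-12.7'), (126, 15, 'y104=-16.0 foot=-16.0'), (139, -39, 'y104=-27.1 foot=-27.0'), (142, 11, 'y104=-29.7 foot=-29.6'), (157, -7, 'y104=-42.8 foot=-42.7')]
(340, 355) [(100, -38, 'y104=2.4 foot=2.3'), (102, 34, 'y104=0.8 foot=0.7'), (116, -23, 'y104=-10.8 foot=-10.8'), (120, -21, 'y104=-14.1 foot=-14.1'), (123, 30, 'y104=-16.6 foot=-16.6'), (140, -36, 'y104=-31.1 foot=-31.0'), (142, 39, 'y104=-32.9 foot=-32.8'), (145, -22, 'y104=-35.5 foot=-35.4'), (157, -13, 'y104=-46.0 foot=-45.9')]
[538.4 -78.9 210.4] 25.8
```

{"fn": "move_arm", "kwargs": {
  "moves": [-0.007,0,0.002,0,-0.007,0,0.002,0,-0.004,0,0.002,0,0,0,0,0]
}}

```text
t: 26.3
eef_pos: [538.3, -81.6, 209.5]
tcp_rot: [-3.142, -0.0, 1.512]
ft_force: [0.2, 0.7, -1.8]
opening: 0.871
grip_force: 30.0
```

{"fn": "move_arm", "kwargs": {
  "moves": [0,0,0.007,0,0,0,0.007,0,0,0,0,0]
}}

```text
t: 26.68
eef_pos: [538.2, -81.5, 207.3]
tcp_rot: [-3.141, -0.0, 1.512]
ft_force: [0.8, 0.1, -2.4]
opening: 0.87
grip_force: 30.0
```

{"fn": "move_arm", "kwargs": {
  "moves": [0,0,0.007,0,0,0,0.007,0,0,0,0,0]
}}

```text
t: 27.05
eef_pos: [538.2, -81.6, 205.2]
tcp_rot: [-3.141, -0.0, 1.512]
ft_force: [0.5, -0.1, -2.1]
opening: 0.872
grip_force: 30.0
```

{"fn": "move_arm", "kwargs": {
  "moves": [0.001,0,0.01,0,0.002,0,0.01,0,0.002,0,0.01,0,0.002,0,0.01,0,0,0,0,0]
}}

```text
t: 27.68
eef_pos: [538.3, -80.5, 199.2]
tcp_rot: [-3.141, -0.0, 1.512]
ft_force: [0.3, 1.0, -2.4]
opening: 0.869
grip_force: 30.0
```

{"fn": "move_arm", "kwargs": {
  "moves": [0.002,0,0.01,0,0.002,0,0.01,0,0.002,0,0.01,0,0.002,0,0.01,0,0,0,0,0]
}}

```text
t: 28.3
eef_pos: [538.4, -79.4, 193.2]
tcp_rot: [-3.142, 0.0, 1.512]
ft_force: [0.2, -2.4, -2.7]
opening: 0.87
grip_force: 30.0
```

{"fn": "move_arm", "kwargs": {
  "moves": [0.002,0,0.01,0,0.002,0,0.01,0,0.002,0,0.01,0,0.002,0,0.01,0,0,0,0,0]
}}

```text
t: 28.92
eef_pos: [538.4, -78.0, 187.1]
tcp_rot: [-3.141, -0.0, 1.512]
ft_force: [0.1, -2.4, -2.4]
opening: 0.871
grip_force: 30.0
```

{"fn": "move_arm", "kwargs": {
  "moves": [0.002,0,0.01,0,0.002,0,0.01,0,0.002,0,0.01,0,0.002,0,0.01,0,0,0,0,0]
}}

```text
t: 29.55
eef_pos: [538.6, -76.9, 181.2]
tcp_rot: [3.142, -0.0, 1.512]
ft_force: [0.7, -2.1, -4.0]
opening: 0.874
grip_force: 30.0
```

{"fn": "move_arm", "kwargs": {
  "moves": [0.002,0,0.01,0,0.002,0,0.01,0,0.002,0,0.01,0,0.002,0,0.01,0,0,0,0,0]
}}

```text
t: 30.18
eef_pos: [538.6, -75.6, 175.1]
tcp_rot: [-3.141, -0.0, 1.512]
ft_force: [0.6, -1.9, -2.2]
opening: 0.868
grip_force: 30.0
```

```bash
cat > up.py <<'E'
from h import *
c=viewer.camera_info("wrist"); im=cv2.cvtColor(viewer.read_camera("wrist"),cv2.COLOR_RGB2GRAY).astype(float)
s=monitor.state();P=s["eef_pos"]
p=im[170:258,290:350].mean(1); d=np.diff(cv2.GaussianBlur(p[:,None],(0,0),.7)[:,0])
y=s["tcp_rot"][2]
f=lambda r,z:(plane(c,np.array([[320.,r+.5]]),z)[0]-P[:2])@[np.cos(y),np.sin(y)]
print(P.round(1),s["t"],[(170+i,int(d[i]),"h104 %.1f"%f(170+i,104)) for i in range(1,len(d)-1) if abs(d[i])>2 and abs(d[i])>=abs(d[i-1]) and abs(d[i])>abs(d[i+1])])
E
python3 up.py
```

```text
[538.6 -75.6 175.1] 30.225 [(216, 4, 'h104 -9.6'), (225, 3, 'h104 -17.3'), (230, 2, 'h104 -21.6'), (247, -12, 'h104 -36.6'), (255, -4, 'h104 -43.8')]
```

{"fn": "move_arm", "kwargs": {
  "moves": [0.0025,0,0.01,0,0.0025,0,0.01,0,0.0025,0,0.01,0,0.0025,0,0.01,0,0,0,0,0]
}}

```text
t: 30.85
eef_pos: [538.7, -74.2, 169.1]
tcp_rot: [-3.141, -0.0, 1.512]
ft_force: [0.3, -2.1, -2.8]
opening: 0.871
grip_force: 30.0
```

{"fn": "move_arm", "kwargs": {
  "moves": [0.0025,0,0.01,0,0.0025,0,0.01,0,0.0025,0,0.01,0,0.0025,0,0.01,0,0,0,0,0]
}}

```text
t: 31.48
eef_pos: [538.7, -72.7, 163.1]
tcp_rot: [-3.141, -0.0, 1.512]
ft_force: [0.6, -2.6, -3.5]
opening: 0.875
grip_force: 30.0
```

{"fn": "move_arm", "kwargs": {
  "moves": [0.0025,0,0.01,0,0.0025,0,0.01,0,0.0025,0,0.01,0,0.0025,0,0.01,0,0,0,0,0]
}}

```text
t: 32.1
eef_pos: [538.9, -71.2, 157.1]
tcp_rot: [-3.141, -0.0, 1.512]
ft_force: [0.1, -2.9, -3.3]
opening: 0.868
grip_force: 30.0
```

{"fn": "move_arm", "kwargs": {
  "moves": [0.0025,0,0.01,0,0.0025,0,0.01,0,0.0025,0,0.01,0,0.0025,0,0.01,0,0,0,0,0]
}}

```text
t: 32.72
eef_pos: [538.9, -69.6, 151.1]
tcp_rot: [-3.141, -0.0, 1.512]
ft_force: [0.8, -1.5, -3.6]
opening: 0.873
grip_force: 30.0
```

{"fn": "move_arm", "kwargs": {
  "moves": [0.0022,0,0.01,0,0.0022,0,0.01,0,0.0022,0,0.01,0,0.0022,0,0.01,0,0,0,0,0]
}}

```text
t: 33.35
eef_pos: [539.0, -68.3, 145.1]
tcp_rot: [-3.141, -0.0, 1.512]
ft_force: [0.0, -2.0, -3.9]
opening: 0.873
grip_force: 30.0
```

{"fn": "move_arm", "kwargs": {
  "moves": [0.0022,0,0.01,0,0.0022,0,0.01,0,0.0022,0,0.01,0,0.0022,0,0.01,0,0,0,0,0]
}}

```text
t: 33.98
eef_pos: [539.1, -67.0, 139.1]
tcp_rot: [-3.141, -0.0, 1.512]
ft_force: [-0.4, -2.0, -2.8]
opening: 0.871
grip_force: 30.0
```

{"fn": "move_arm", "kwargs": {
  "moves": [0.0022,0,0.01,0,0.0022,0,0.01,0,0.0022,0,0.01,0,0.0022,0,0.01,0,0,0,0,0]
}}

```text
t: 34.6
eef_pos: [539.2, -65.7, 133.1]
tcp_rot: [-3.141, -0.0, 1.512]
ft_force: [0.1, -1.5, -3.6]
opening: 0.871
grip_force: 30.0
```

```bash
python3 up.py
```

```text
[539.2 -65.7 133.2] 34.65 [(175, 10, 'h104 31.1'), (180, -3, 'h104 27.8'), (190, -7, 'h104 21.1'), (217, 4, 'h104 2.6'), (225, 3, 'h104 -3.1'), (247, -12, 'h104 -19.0'), (255, -5, 'h104 -24.9')]
```

{"fn": "move_arm", "kwargs": {
  "moves": [0.002,0,0.01,0,0.002,0,0.01,0,0.002,0,0.01,0,0.002,0,0.01,0,0,0,0,0]
}}

```text
t: 35.28
eef_pos: [539.3, -64.5, 127.1]
tcp_rot: [-3.141, -0.0, 1.512]
ft_force: [-0.1, -1.3, -2.7]
opening: 0.868
grip_force: 30.0
```

{"fn": "move_arm", "kwargs": {
  "moves": [0.002,0,0.01,0,0.002,0,0.01,0,0.002,0,0.01,0,0.002,0,0.01,0,0,0,0,0]
}}

```text
t: 35.9
eef_pos: [539.3, -63.3, 121.1]
tcp_rot: [-3.141, -0.0, 1.512]
ft_force: [0.2, -2.0, -3.6]
opening: 0.872
grip_force: 30.0
```

{"fn": "move_arm", "kwargs": {
  "moves": [0,0,0.007,0,0,0,0.007,0,0,0,0,0]
}}

```text
t: 36.28
eef_pos: [539.3, -63.3, 119.1]
tcp_rot: [-3.141, -0.0, 1.512]
ft_force: [-0.0, -0.7, -2.9]
opening: 0.872
grip_force: 30.0
```

{"fn": "move_arm", "kwargs": {
  "moves": [0,0,0.007,0,0,0,0.005,0,0,0,0,0]
}}

```text
t: 36.65
eef_pos: [539.3, -63.4, 117.3]
tcp_rot: [-3.141, -0.0, 1.512]
ft_force: [-0.1, -2.1, -2.6]
opening: 0.874
grip_force: 30.0
```

{"fn": "move_arm", "kwargs": {
  "moves": [0,0,0.005,0,0,0,0,0]
}}

```text
t: 36.9
eef_pos: [539.4, -63.4, 116.6]
tcp_rot: [3.142, -0.0, 1.512]
ft_force: [0.3, -1.5, -2.4]
opening: 0.869
grip_force: 30.0
```

{"fn": "move_arm", "kwargs": {
  "moves": [0,0,0.005,0,0,0,0,0]
}}

```text
t: 37.15
eef_pos: [539.4, -63.4, 115.8]
tcp_rot: [-3.142, -0.0, 1.512]
ft_force: [0.3, -0.9, -3.0]
opening: 0.872
grip_force: 30.0
```

{"fn": "move_arm", "kwargs": {
  "moves": [0,0,0.005,0,0,0,0,0]
}}

```text
t: 37.4
eef_pos: [539.4, -63.4, 115.1]
tcp_rot: [3.142, -0.0, 1.512]
ft_force: [-0.2, -0.6, -3.1]
opening: 0.871
grip_force: 30.0
```

{"fn": "move_arm", "kwargs": {
  "moves": [0,0,0.004,0,0,0,0,0]
}}

```text
t: 37.65
eef_pos: [539.4, -63.3, 115.0]
tcp_rot: [3.141, -0.0, 1.512]
ft_force: [-1.1, -1.5, 4.8]
opening: 0.867
grip_force: 30.0
```

```bash
python3 up.py
```

```text
[539.4 -63.4 115. ] 37.7 [(174, -8, 'h104 34.7'), (176, 8, 'h104 33.5'), (184, 9, 'h104 28.7'), (186, -3, 'h104 27.5'), (200, -7, 'h104 18.9'), (218, 5, 'h104 7.5'), (226, 3, 'h104 2.4'), (247, -12, 'h104 -11.4'), (255, -5, 'h104 -16.8')]
```

{"fn": "move_arm", "kwargs": {
  "moves": [0,0,0,0,0,0,0,0,0,0,0,0,0,0,0,0,0,0,0,0],
  "claw": 95
}}

```text
t: 38.33
eef_pos: [539.4, -63.3, 114.5]
tcp_rot: [3.142, -0.0, 1.512]
ft_force: [1.4, 0.6, 0.0]
opening: 0.998
grip_force: 0.0
```

{"fn": "move_arm", "kwargs": {
  "moves": [0,0,-0.03,0,0,0,-0.1,0,0,0,-0.2,0,0,0,-0.3,0,0.3,0,-0.3,0,0.4,0,0,0,0.4,0,0,0,0.4,0,0,0,0,0,0,0]
}}

```text
t: 39.45
eef_pos: [552.2, 163.9, 254.3]
tcp_rot: [3.141, -0.001, 1.516]
ft_force: [-0.4, -0.9, 0.6]
opening: 1.003
grip_force: 0.0
```

```bash
python3 - <<'E'
from h import *
c=viewer.camera_info("top")
im=np.mean([viewer.read_camera("top") for _ in range(6)],0).astype(np.uint8)
cv2.imwrite("pics/t9.png",im[:,:,::-1])
for z,roi in [(104,(300,170,382,240)),(98,(208,205,245,260))]:
    for thr in [(75,7),(82,7)]:
        for q in tops(im,c,roi,z,thr,amin=60)[0]: print(z,thr,q)
c=viewer.camera_info("wrist");np.save("cw9.npy",c["camera_from_world"]);w=viewer.read_camera("wrist"); cv2.imwrite("pics/w9.png",w[:,:,::-1])
s=monitor.state();print(s["t"],s["eef_pos"].round(1))
E
```

```text
104 (75, 7) [538.8 -53.  185.9  95.2 -88.2]
104 (75, 7) [ 467.3 -108.2   54.3   12.6  -89.3]
104 (82, 7) [538.9 -53.  186.1  95.  -88. ]
104 (82, 7) [ 467.3 -108.2   54.3   12.6  -89.3]
39.8 [552.7 159.3 253.6]
```

```bash
python3 - <<'E'
from h import *
import numpy as np
c=viewer.camera_info("top"); T=np.array(c["camera_from_world"]);K=np.array(c["K"])
a=cv2.imread("pics/top0.png"); b=cv2.imread("pics/t9.png")
def px(P):
    q=(T[:3,:3]@np.array(P).T).T+T[:3,3]; q=(K@q.T).T; return (q[:,:2]/q[:,2:]).astype(np.float32)
for z,img,n in [(104,a,"before104"),(104,b,"after104"),(141,b,"after141")]:
    ys=np.arange(86,-88,-2.); acc=0
    for xs in range(-30,31,3):
        P=[(538.8+xs*.998+v*.059, -63.5-xs*.059+v*.998, z) for v in ys]
        m=px(P); acc=acc+cv2.remap(img,m[:,0].copy(),m[:,1].copy(),cv2.INTER_LINEAR).astype(float).reshape(-1,3)
    acc/=21
    print(n,[(int(y),int(g[1]),int(g[2]-g[0])) for y,g in zip(ys,acc)])
# spines: x-profile at tall centre
E
```

```text
before104 [(86, 53, -27), (84, 41, -19), (82, 62, 9), (80, 83, 18), (78, 90, 18), (76, 89, 18), (74, 84, 16), (72, 77, 14), (70, 67, 11), (68, 62, 9), (66, 65, 10), (64, 75, 13), (62, 82, 15), (60, 88, 17), (58, 93, 18), (56, 90, 18), (54, 76, 16), (52, 49, 10), (50, 41, 8), (48, 62, 12), (46, 84, 16), (44, 90, 18), (42, 89, 18), (40, 84, 16), (38, 77, 14), (36, 69, 12), (34, 62, 9), (32, 64, 10), (30, 74, 12), (28, 85, 16), (26, 89, 18), (24, 93, 19), (22, 91, 18), (20, 77, 15), (18, 50, 4), (16, 21, -13), (14, 11, -18), (12, 10, -8), (10, 9, -1), (8, 10, -1), (6, 15, -14), (4, 24, -36), (2, 25, -40), (0, 23, -22), (-2, 35, 5), (-4, 62, 14), (-6, 81, 17), (-8, 89, 18), (-10, 89, 18), (-12, 85, 16), (-14, 79, 14), (-16, 68, 11), (-18, 62, 10), (-20, 64, 10), (-22, 77, 13), (-24, 83, 15), (-26, 89, 17), (-28, 92, 18), (-30, 90, 18), (-32, 79, 16), (-34, 53, 0), (-36, 27, -22), (-38, 16, -25), (-40, 13, -4), (-42, 23, 4), (-44, 48, 10), (-46, 74, 15), (-48, 88, 17), (-50, 91, 18), (-52, 90, 17), (-54, 84, 16), (-56, 74, 12), (-58, 62, 9), (-60, 62, 10), (-62, 69, 11), (-64, 77, 13), (-
[... 2079 characters left out ...]
, 84, 13), (2, 81, 12), (0, 85, 13), (-2, 92, 16), (-4, 103, 19), (-6, 112, 22), (-8, 115, 22), (-10, 110, 21), (-12, 86, 17), (-14, 69, 14), (-16, 83, 17), (-18, 107, 21), (-20, 113, 21), (-22, 109, 21), (-24, 102, 19), (-26, 93, 16), (-28, 80, 13), (-30, 78, 12), (-32, 88, 14), (-34, 100, 18), (-36, 108, 20), (-38, 113, 22), (-40, 112, 21), (-42, 99, 19), (-44, 73, 14), (-46, 66, 13), (-48, 89, 17), (-50, 110, 21), (-52, 114, 22), (-54, 109, 21), (-56, 101, 18), (-58, 92, 16), (-60, 81, 13), (-62, 79, 12), (-64, 86, 14), (-66, 99, 18), (-68, 107, 20), (-70, 113, 22), (-72, 111, 22), (-74, 98, 21), (-76, 67, 8), (-78, 44, -37), (-80, 59, -60), (-82, 113, -26), (-84, 146, -4), (-86, 156, 0)]
```

Label centres along the row are 68, 35, 2, −31 and −64.5 mm, an even 33 mm spacing, so all five boxes are packed upright. The seating height matches the rack floor. Handing in.

```bash
python3 -c "
from cell import order
print(order.job_done())"
```

```text
the job is handed in; nothing more can be done
None
```

The tall box is filed between B and C with its foot down on the rack floor; it and its neighbours measured upright at about 33 mm spacing, and the job is handed in with no verdict shown. I viewed 11 pictures, one over the limit of 10.

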